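# Back off the left-hand lever nut and draw its slotted plate

## Robot

A 6-joint arm with a two-finger parallel gripper is mounted at the origin on the work surface. World frame = base frame: x ahead of the robot, y to its left, z up, the work surface at z = 0. Lengths are in m, angles in rad, forces in N, time in s.
With the tool pointing down it reaches from about 0.35 to 0.725 m from the base axis. Payload 4.3 kg.
Tool frame: the origin (TCP) lies at the very end of the fingers, on their centre line; the grasp point (between the pads) lies 19 mm behind it; z points along the fingers, y is the line along which they close (so a half turn about z gives the same grasp; the last joint's range is limited). The gripper opens to 85 mm and grips with 20 to 120 N. Pads are 22 mm wide; open, the fingers measure 114 mm over their backs; the gripper's body (76 mm by 85 mm) begins 54 mm behind the grasp point. The pads swing forward as they close: fully open they stand 13 mm farther back than shut.
Start: joints at [-1.312, 0.377, 0.081, 1.274, 0, 1.46], TCP at [0.207, -0.536, 0.231] pointing down, gripper open.
Joint ranges: [-2.72, 2.72], [-0.84, 1.66], [-1.02, 1.22], [-1.77, 2.12], [-1.37, 1.28], [-3.14, 3.14]. Speed limits (rad/s): [2.57, 2.57, 3.14, 3.14, 3.14, 3.14].

## Interface

Orientations are given as a unit quaternion [w, x, y, z].
In Python, from station import status, grab_frame, job gives the robot as it stands.
- The arm moves only by the tool step_arm, never from a script. Its argument "deltas" is one flat list of numbers, 7 for each row, row after row: the finger opening in mm, from 0 to 85.4, then the shift along the world's x, y, z in mm, then the turn, a rotation vector about the world's x, y, z in rad. A call has 1 to 12 rows; each row is the pose to reach, as a shift and turn from the pose commanded when the call began; what a row does not reach only later rows make up. A row lasts 1/10 s, in which the tool goes at most 50 mm and 8.59 degrees, less where a joint would pass 70% of its speed; a pose out of reach is approached as far as the arm can. A call with a gripper value outside its range is refused whole. The fingers move at their own pace and stop on an object; "force" is the grip in N (left out, the last holds). Time passes only in rows, so rows that repeat a pose let the fingers close. It gives the time, the measured TCP pose, the force, the opening and the grip force at its end, in the units of the state.
- status.state(): the state, without advancing time (a new reading comes with each control period).
- grab_frame(name): name is "scene" or "top" or "wrist"; returns a dict with "color" (420x560x3 uint8, red, green, blue), "camera_matrix" (3x3 intrinsics, pixels), "rvec" (rotation vector, rad) and "tvec" (3), from world to camera coordinates, as OpenCV has them; the wrist camera has in their place "mount" (4x4, takes a point from camera to tool coordinates, whose origin is the TCP and whose axes are the flange's). Camera axes: x right, y down, z forward; pixel columns grow to the right and rows downward; lengths in m; the calibration is good to about 2 mm. A picture is of the moment at which its call begins: read the wrist's pose just before it. There is no depth.
- job.finish_job(): hands the job in; it is judged then, once.
The state is a dict: "time_s": time; "joint_positions": joint angles; "qd": joint speeds; "effort": joint torques, N m; "tool_pos": TCP position; "eef_rot": TCP orientation; "ft_force": force on the tool from outside, world axes, zero at the start; "torque": the same for the moment, N m; "grip_width": finger opening in m; "gripper_force": force on a finger pad.
Only numpy, scipy, OpenCV 4.12 (cv2) and the standard library are available. Lean on these libraries where they do the work, as an engineer would, in place of code of your own. Each camera call takes 0.05 s, during which the arm holds its last target. There are 200 camera calls.

## Task

The lever nut on top of the stepped pulley has a left-hand thread: push its lever (do not grip it) round clockwise, seen from above, feeling that it turns at a light even load and is not tightening, until it presses firmly but gently against the springy stop at the end of its travel, and hold it there for a moment. Then draw the slotted plate out sideways from under the nut by its upright tab and lay it flat in the grey parts tray without dropping it, the nut left backed off. Do not force the lever, do not pull the plate before the nut is backed off, and leave the things lying about alone.

Things in the scene. Friction and masses are not known exactly. Their poses are not given: they have to be found in the camera images.
- spindle (a point): centre of the flat top face of the stepped aluminium pulley (120 mm across at the top, 150 mm below), on the axis of the upright 18 mm steel spindle, which ends 51 mm above the face; the face is 87 mm above the bench; z up. The pulley sits on a fixed green casting, 170 x 150 mm, at any small yaw.
- lever_nut (a joint): turn of the left-hand lever nut, rad, growing clockwise seen from above: that loosens it, rising 8 mm a turn. Starts nipped tight, 0 to 0.05, and cannot turn below 0: pushed the other way it stiffens at once. Turning takes 0.45 N m. Plate free from 0.85. At an unseen place from 1.0 to 1.7 a springy stop begins, 8 N m/rad: press it with 12 N or more for 0.2 s, never over 25 N. Let go, it stays.
- handle (a point): on the axis of the black level handle (23 mm thick, radial, 62 to 118 mm from the spindle axis) of the nut's lever: 90 mm from the axis, 135 mm above the bench, 2 mm more when backed off; y outward. A thin arm slopes to the 34 mm hub. Starts 0.6 to 2.1 rad anticlockwise from the robot's +x; the clockwise sweep passes the side away from the robot and is clear. 5 N here turns it.
- plate: slotted steel plate under the nut, 72 x 62 x 6 mm, about 160 g; slot 23 mm wide, open at its +x end, ending 10 mm behind its centre, straddling the spindle. Origin at the centre of its underside, z up. Upright tab at its -x end, at first towards the robot (within 0.5 rad). It comes out along its own -x and is clear of the spindle after 50 mm.
- tab (a point): centre of the top of the plate's upright tab, 38 mm above the plate's underside and 42 mm from its origin along its -x. The tab is 12 mm along the plate's x and 20 mm along its y (grip across the 20 mm, from above).
- tray: fixed open grey parts tray, 210 x 150 mm and 32 mm high, walls and floor 4 mm; origin at the centre of its underside, long side along its x, z up. A brass spacer and a steel ring lie in the corners of its +x end, within 45 mm of that end wall; the rest is empty.
- jar: bystander: glass jar, 64 mm across, 75 mm high, origin under its centre
- oil: bystander: white bottle, 56 mm across, 130 mm high, origin under its centre
- faceplate: bystander: steel faceplate, 90 mm across, 40 mm high, origin under its centre
- centre: bystander: steel lathe centre standing on end, 36 mm across, 56 mm high, origin under its centre
- wrench: bystander: steel spanner lying on the bench, 190 mm long
- driver: bystander: screwdriver with a yellow handle lying on the bench
Things that resemble listed ones, but are neither listed nor needed, are in the scene too. Leave any black, orange or turquoise look-alike of the plate alone.

How it is judged:
By the outcome, as a careful person would: the job done as asked, in the order asked, and still so for the second after the job is handed in, with the robot touching nothing.
It also fails if it takes over 61 s, if anything falls off the work surface, if the arm or the gripper's body presses on something with over 40 N, if the wrist force passes 120 N, or if a joint passes its speed limit or range.

## Working session

There is one attempt and no reset: what is moved stays moved. The work goes in short steps, Python scripts to look and compute and a tool call to move; the robot and the scene stay as the last step left them, time stands still between calls to the robot, and variables do not carry over. Pictures are saved under pics/ and viewed, at most 10 in all, crops included, and the job is handed in when it is done.

Besides the shell and the picture viewer there is one more tool, called after "Emit:" by a JSON object that holds its "method" and its "body", one argument or row to a line. step_arm: Moves the arm, as the interface text tells. Its arguments: {"type":"object","properties":{"deltas":{"type":"array"},"force":{"type":"number"}},"required":["deltas"]}

```bash
mkdir -p pics; ls; cat > h.py <<'E'
import numpy as np, cv2
from station import status, grab_frame, job
def cam(f):
    if 'rvec' in f:
        R=cv2.Rodrigues(np.array(f['rvec'],float))[0]; t=np.array(f['tvec'],float).ravel(); return np.array(f['camera_matrix']),R,t
    s=f['state']; w,x,y,z=s['eef_rot']
    from scipy.spatial.transform import Rotation as Ro
    T=np.eye(4);T[:3,:3]=Ro.from_quat([x,y,z,w]).as_matrix();T[:3,3]=s['tool_pos']
    T=np.linalg.inv(T@np.array(f['mount'])); return np.array(f['camera_matrix']),T[:3,:3],T[:3,3]
def grab(n):
    s=status.state(); f=dict(grab_frame(n)); f['state']=s; return f
def ray(c,uv):
    K,R,t=c; d=R.T@np.linalg.solve(K,[uv[0],uv[1],1]); return -R.T@t,d
def onz(c,uv,z):
    o,d=ray(c,uv); return o+d*(z-o[2])/d[2]
def proj(c,p):
    K,R,t=c; q=K@(R@np.array(p,float)+t); return q[:2]/q[2]
def tri(c1,u1,c2,u2):
    o1,d1=ray(c1,u1);o2,d2=ray(c2,u2)
    A=np.stack([d1,-d2],1); s=np.linalg.lstsq(A,o2-o1,rcond=None)[0]
    a,b=o1+d1*s[0],o2+d2*s[1]; return (a+b)/2,np.linalg.norm(a-b)
E
python3 - <<'E'
from h import *
import pickle
F={n:grab(n) for n in('scene','top')}
pickle.dump(F,open('f0.pkl','wb'))
for n in F:
    cv2.imwrite(f'pics/{n}0.png',cv2.resize(F[n]['color'][:,:,::-1],(800,600),interpolation=cv2.INTER_CUBIC))
    K,R,t=cam(F[n]); print(n,K[0],-R.T@t,R[2])
print(F['top']['state'])
E
```

```text
pics
scene [485.11397369   0.         278.54098569] [ 1.13378466 -0.48110479  0.94864802] [-0.54324292  0.44782048 -0.71017177]
top [419.37407143   0.         282.55386119] [0.34445513 0.04155007 1.30998777] [ 0.10649442 -0.01955369 -0.99412101]
{'time_s': 0.05, 'joint_positions': array([-1.31231524e+00,  3.78067787e-01,  7.96553874e-02,  1.27440597e+00,
       -1.51474309e-05,  1.46051636e+00]), 'qd': array([-7.00545579e-05, -1.07003620e-03,  2.16984032e-03,  1.27664809e-03,
        2.36566392e-04,  4.04498871e-04]), 'effort': array([ 1.91494160e-03, -4.65113962e+01,  2.70861071e+01,  1.27455473e-02,
       -1.44235139e-05, -1.40895189e-06]), 'tool_pos': array([ 0.2071105 , -0.53571289,  0.2303696 ]), 'eef_rot': array([-1.00768525e-03,  9.83049508e-01,  1.83337510e-01, -8.24015658e-05]), 'ft_force': array([-0.21750436, -0.07442727, -0.11032195]), 'torque': array([-0.04071941, -0.02534538,  0.02406011]), 'gripper_force': 0.0, 'grip_width': 0.0856720765984107}
```

View pics/scene0.png

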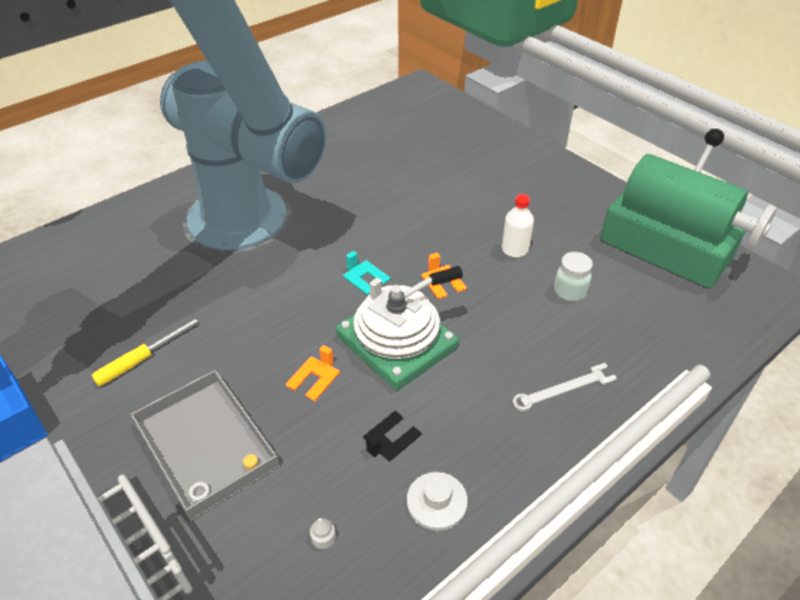

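View pics/top0.png

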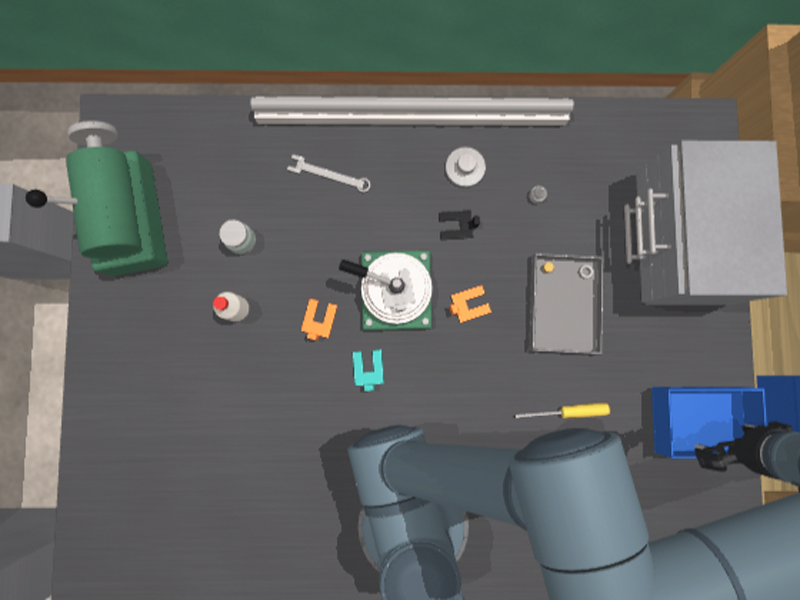

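The scene view shows the pulley at (397,315), its black handle at (445,277), the bare steel plate with its grey tab at (377,288), and the tray at (205,440). In the top view they are at (397,287), (352,268) and (565,303). There are four look-alike plates: orange at (318,320) and (470,303), turquoise at (368,370), black at (460,223), all in the top view. The grey steel plate under the nut is the one meant, as it straddles the spindle.

```bash
python3 - <<'E'
from h import *
import pickle
F=pickle.load(open('f0.pkl','rb'))
a=F['scene']['color'][165:285,220:340,::-1]; b=F['top']['color'][160:260,220:320,::-1]
cv2.imwrite('pics/crop.png',np.hstack([cv2.resize(a,(400,400),interpolation=cv2.INTER_CUBIC),cv2.resize(b,(400,400),interpolation=cv2.INTER_CUBIC)]))
# handle masks
H={}
for n,(r0,r1,c0,c1) in dict(scene=(180,205,295,330),top=(175,205,230,275)).items():
    im=F[n]['color'][r0:r1,c0:c1].astype(int); m=(im.max(2)<38)
    k,l,s,ce=cv2.connectedComponentsWithStats(m.astype(np.uint8))
    i=1+s[1:,4].argmax(); ys,xs=np.where(l==i); p=np.stack([xs+c0,ys+r0],1).astype(float)
    c=p.mean(0); u=np.linalg.svd(p-c)[2][0]; d=(p-c)@u
    H[n]=c; print(n,c,s[i,4],c+u*d.min(),c+u*d.max())
C={n:cam(F[n]) for n in F}
print('handle tri',tri(C['scene'],H['scene'],C['top'],H['top']), [onz(C[n],H[n],.135) for n in C])
# green casting / tray coarse
hsv=cv2.cvtColor(F['top']['color'],cv2.COLOR_RGB2HSV)
g=cv2.inRange(hsv[150:250,230:320],(50,80,30),(90,255,255)); 
r=cv2.minAreaRect(cv2.findNonZero(g)+np.array([230,150])); q=cv2.boxPoints(r); print('casting',np.array([onz(C['top'],x,.03)for x in q]).round(4))
# white pulley rim in top
im=F['top']['color'][150:250,230:320].astype(int); m=((im.min(2)>170)).astype(np.uint8)
e=cv2.minEnclosingCircle(cv2.findNonZero(m)); print('pulley circ',e[0][0]+230,e[0][1]+150,e[1])
E
```

```text
scene [314. 195.] 1 [314. 195.] [314. 195.]
top [246.09302326 189.62790698] 43 [237.72818199 186.80563174] [254.80822567 192.56839313]
handle tri (array([0.52520247, 0.12655014, 0.12295916]), np.float64(0.010807832922800855)) [array([0.53671424, 0.12244466, 0.135     ]), array([0.52004364, 0.1214268 , 0.135     ])]
casting [[ 0.5783  0.1261  0.03  ]
 [ 0.5786 -0.0409  0.03  ]
 [ 0.3536 -0.0395  0.03  ]
 [ 0.3538  0.1244  0.03  ]]
pulley circ 277.0 202.5 31.626829147338867
```

View pics/crop.png

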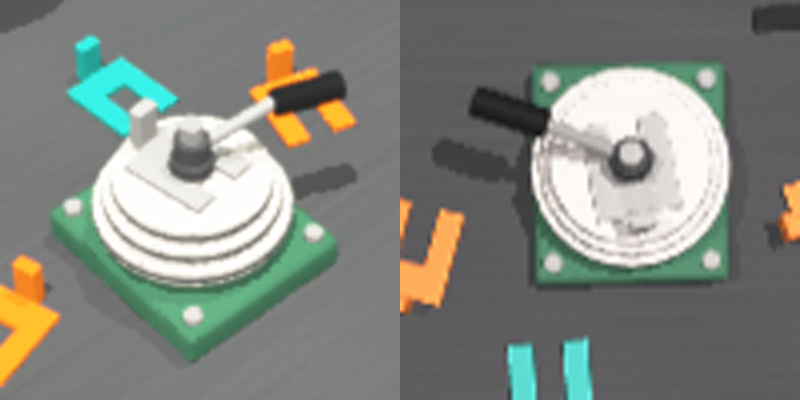

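The enlarged crop shows the grey plate straddling the spindle with its tab towards the robot, at scene crop (145,105) and top crop (630,228). The spindle top is at (192,127) and (632,152), and the handle at (310,91) and (508,110). The plate and lever under the nut are the ones meant.

```bash
python3 - <<'E'
from h import *
import pickle
F=pickle.load(open('f0.pkl','rb'))
C={n:cam(F[n]) for n in F}
for n,a,b in (('spindle top',(277.6,203.1),(278,198)),('tab',(263.5,196.5),(277.5,216.8)),('handle',(313,192.3),(246.5,188.5))):
    p,e=tri(C['scene'],a,C['top'],b); print(n,p.round(4),round(e,4), onz(C['top'],b,{'s':.138,'t':.125,'h':.135}[n[0]]).round(4))
for n,P in (('top',[(536,254),(602,256),(600,354),(528,352)]),('scene',[(216,373),(131,412),(192,512),(278,460)])):
    print(n,np.array([onz(C[n],np.array(q)*.7,.032) for q in P]).round(3))
print(status.state()['time_s'], grab('wrist')['mount'])
E
```

```text
spindle top [0.4987 0.0345 0.1343] 0.0079 [0.4959 0.0313 0.138 ]
tab [0.446  0.0347 0.1173] 0.0053 [0.4439 0.0326 0.125 ]
handle [0.5259 0.1236 0.1346] 0.0082 [0.5233 0.1203 0.135 ]
top [[ 0.573 -0.271  0.032]
 [ 0.569 -0.415  0.032]
 [ 0.357 -0.403  0.032]
 [ 0.361 -0.249  0.032]]
scene [[ 0.377 -0.255  0.032]
 [ 0.36  -0.398  0.032]
 [ 0.578 -0.406  0.032]
 [ 0.585 -0.266  0.032]]
0.1 [[-1.45059996e-03 -9.47874297e-01 -3.18641197e-01  8.29414335e-02]
 [ 9.99998814e-01 -1.53979480e-03  2.80367957e-05 -1.12701758e-04]
 [-5.17217416e-04 -3.18640778e-01  9.47875407e-01 -1.41519083e-01]
 [ 0.00000000e+00  0.00000000e+00  0.00000000e+00  1.00000000e+00]]
```

Emit:
{"method": "step_arm", "body": {
  "deltas": [0,273,606,40,0,0,2.4,0,273,606,40,0,0,2.4,0,273,606,40,0,0,2.4,0,273,606,40,0,0,2.4,0,273,606,40,0,0,2.4,0,273,606,40,0,0,2.4,0,273,606,40,0,0,2.4,0,273,606,40,0,0,2.4,0,273,606,40,0,0,2.4,0,273,606,40,0,0,2.4,0,273,606,40,0,0,2.4,0,273,606,40,0,0,2.4],
  "force": 40
}}

```text
time_s: 1.35
tool_pos: [0.4536, 0.0118, 0.2675]
eef_rot: [0.0, 0.465, 0.886, -0.0]
ft_force: [-0.3, -1.0, -0.3]
grip_width: 0.0001
gripper_force: 0.0
```

Emit:
{"method": "step_arm", "body": {
  "deltas": [0,26,58,0,0,0,0.66,0,26,58,0,0,0,0.66,0,26,58,0,0,0,0.66,0,26,58,0,0,0,0.66,0,26,58,0,0,0,0.66,0,26,58,0,0,0,0.66,0,26,58,0,0,0,0.66]
}}

```text
time_s: 2.05
tool_pos: [0.4791, 0.0677, 0.2672]
eef_rot: [-0.0, 0.156, 0.988, 0.0]
ft_force: [-0.5, 0.1, -0.2]
grip_width: 0.0002
gripper_force: 0.0
```

```bash
python3 - <<'E'
from h import *
import pickle
f=grab('wrist'); pickle.dump(f,open('w1.pkl','wb')); s=f['state']; print(s['tool_pos'],s['eef_rot'],s['joint_positions'].round(2),s['ft_force'])
c=cam(f)
for p in ((.497,.032,.138),(.445,.033,.125),(.525,.121,.135)): print(proj(c,p)/.7)
cv2.imwrite('pics/w1.png',cv2.resize(f['color'][:,:,::-1],(800,600),interpolation=cv2.INTER_CUBIC))
E
```

```text
[0.47913148 0.06767338 0.26718256] [-1.98113753e-04  1.56462264e-01  9.87683917e-01  1.49422052e-05] [ 0.01  0.18 -0.09  1.3   0.    0.32] [-0.49170923  0.0852662  -0.23186898]
[355.97515904 325.09765136]
[330.46547169 241.18127623]
[506.51144865 321.80753553]
```

View pics/w1.png

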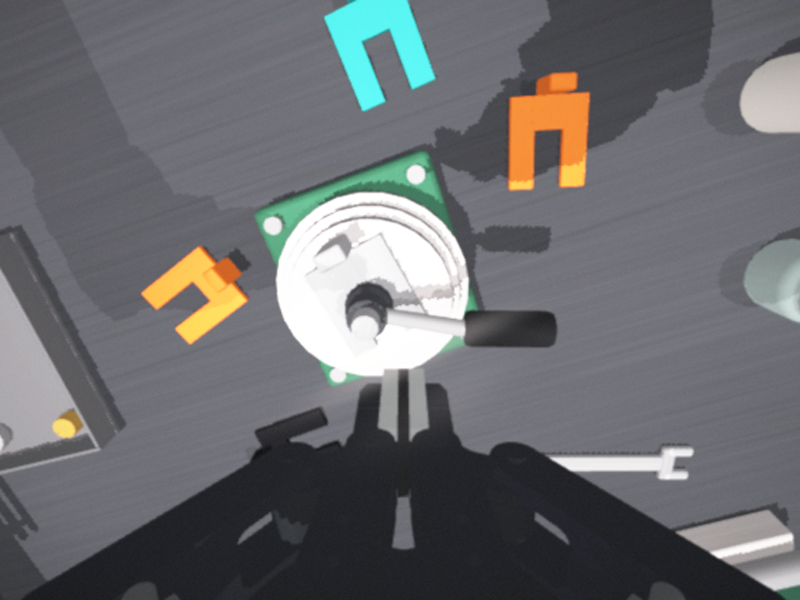

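The wrist view shows the spindle top at (365,325), the handle from (465,328) to (556,328), and the grey tab top at (331,253).

```bash
python3 - <<'E'
from h import *
import pickle
F=pickle.load(open('f0.pkl','rb')); w=pickle.load(open('w1.pkl','rb'))
cw=cam(w);ct=cam(F['top']);cs=cam(F['scene'])
for n,z,a,b,s in (('spindle',.138,(365,325),(278,198),(277.6,203.1)),('tab',.125,(331,253),(277.5,216.8),(263.5,196.5)),('handle',.135,(511,329),(246.5,188.7),(313,192.3)),('hin',.135,(465,328),(0,0),(0,0)),('hout',.135,(556,329),(0,0),(0,0))):
    a=np.array(a)*.7
    print(n,onz(cw,a,z).round(4), *(x.round(4) for x in (tri(cw,a,ct,b)+tri(cw,a,cs,s)) ))
im=w['color'][240:285-35,320:395].astype(int)
im=w['color'].astype(int); m=np.zeros(im.shape[:2],np.uint8); m[205:250,318:395]=(im.max(2)<50)[205:250,318:395]
k,l,st,ce=cv2.connectedComponentsWithStats(m); i=1+st[1:,4].argmax(); print(ce[i]/.7,st[i]/.7)
r=cv2.minAreaRect(cv2.findNonZero((l==i).astype(np.uint8)));print(r)
q=[onz(cw,ce[i],.135)];print(q)
E
```

```text
spindle [0.4987 0.0373 0.138 ] [0.4989 0.0336 0.1314] 0.0063 [0.5004 0.0372 0.1344] 0.0016
tab [0.452  0.0307 0.125 ] [0.4452 0.0341 0.1461] 0.0067 [0.4528 0.0315 0.1247] 0.0023
handle [0.5306 0.1225 0.135 ] [0.5188 0.1192 0.1602] 0.0012 [0.53   0.1234 0.1379] 0.0028
hin [0.521  0.0954 0.135 ] [0.1789 0.0488 1.2971] 0.3077 [ 0.2632 -0.115   0.6421] 0.4192
hout [0.5393 0.1492 0.135 ] [-0.0314 -0.1775  1.6204] 0.3188 [ 0.2358 -0.1438  0.6665] 0.3637
[538.32490518 320.82806574] [520.         312.85714286  35.71428571  17.14285714 322.85714286]
((376.0, 224.5), (24.0, 11.0), 0.0)
[array([0.53049217, 0.13993574, 0.135     ])]
```

Emit:
{"method": "step_arm", "body": {
  "deltas": [0,5,35,0,0,0,0,0,10,68,0,0,0,0,0,10,68,-40,0,0,0,0,10,68,-80,0,0,0,0,10,68,-120,0,0,0,0,10,68,-152,0,0,0,0,10,68,-152,0,0,0,0,10,68,-152,0,0,0,0,14,67,-152,0,0,0,0,18,65,-152,0,0,0]
}}

```text
time_s: 3.1
tool_pos: [0.4996, 0.1329, 0.1177]
eef_rot: [0.002, 0.156, 0.988, 0.001]
ft_force: [0.7, 0.9, -0.1]
grip_width: 0.0001
gripper_force: 0.0
```

```bash
python3 - <<'E'
from h import *
s=status.state(); print(s['tool_pos'],s['ft_force'],s['torque'])
f=grab('wrist')
cv2.imwrite('pics/w2.png',cv2.resize(f['color'][:,:,::-1],(800,600),interpolation=cv2.INTER_CUBIC))
E
```

```text
[0.49958665 0.13287892 0.11765345] [ 0.65894617  0.90316943 -0.11906874] [-0.01983359 -0.01694897 -0.02452386]
```

View pics/w2.png

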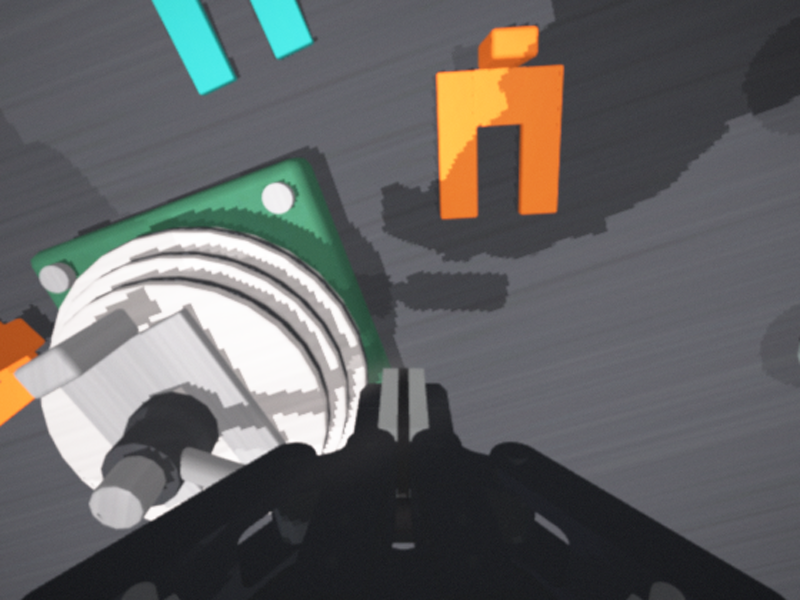

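The wrist view shows the closed fingers at (403,400), beside the handle they hide. The spindle (120,500) and tab (70,355) are clear of the gripper.

```bash
python3 - <<'E'
from h import *
S=np.array([.4995,.037]);th0=1.235;p0=np.array([.4996,.1329])
def P(t,d=.0225,r=.0905):
    a=th0-t; return (S+r*np.array([np.cos(a),np.sin(a)])+d*np.array([-np.sin(a),np.cos(a)])-p0)*1000
print('contact',P(0).round(1))
for t in list(np.arange(.05,1,.05))+list(np.arange(1,2.01,.05)): print(round(t,2),P(t).round(1))
E
```

```text
contact [ 8.5 -3. ]
0.05 [13.1 -3.6]
0.1 [17.7 -4.4]
0.15 [22.3 -5.4]
0.2 [26.8 -6.6]
0.25 [31.2 -8. ]
0.3 [35.5 -9.7]
0.35 [ 39.8 -11.6]
0.4 [ 44.  -13.7]
0.45 [ 48. -16.]
0.5 [ 51.9 -18.5]
0.55 [ 55.7 -21.2]
0.6 [ 59.4 -24.1]
0.65 [ 62.9 -27.2]
0.7 [ 66.3 -30.4]
0.75 [ 69.5 -33.8]
0.8 [ 72.5 -37.4]
0.85 [ 75.3 -41.1]
0.9 [ 78.  -44.9]
0.95 [ 80.4 -48.9]
1.0 [ 82.7 -52.9]
1.05 [ 84.7 -57.1]
1.1 [ 86.5 -61.4]
1.15 [ 88.2 -65.8]
1.2 [ 89.6 -70.2]
1.25 [ 90.7 -74.8]
1.3 [ 91.7 -79.3]
1.35 [ 92.4 -83.9]
1.4 [ 92.9 -88.6]
1.45 [ 93.1 -93.2]
1.5 [ 93.1 -97.9]
1.55 [  92.9 -102.5]
1.6 [  92.5 -107.2]
1.65 [  91.8 -111.8]
1.7 [  90.9 -116.4]
1.75 [  89.7 -120.9]
1.8 [  88.4 -125.4]
1.85 [  86.8 -129.7]
1.9 [  85. -134.]
1.95 [  83.  -138.2]
2.0 [  80.8 -142.3]
```

Now I'll touch the handle and start it gently, then check the force.

Emit:
{"method": "step_arm", "body": {
  "deltas": [0,5,-2,0,0,0,0,0,8.5,-3,0,0,0,0,0,11,-3.3,0,0,0,-0.02,0,13,-3.6,0,0,0,-0.05,0,15,-4,0,0,0,-0.07,0,18,-4.5,0,0,0,-0.1]
}}

```text
time_s: 3.75
tool_pos: [0.5134, 0.1293, 0.115]
eef_rot: [-0.002, 0.206, 0.979, 0.001]
ft_force: [-5.4, 3.9, 2.9]
grip_width: -0.0003
gripper_force: 3.0
```

Emit:
{"method": "step_arm", "body": {
  "deltas": [0,4.3,-0.9,0,0,0,-0.05,0,8.8,-2.1,0,0,0,-0.1,0,13.2,-3.5,0,0,0,-0.15,0,17.5,-5.2,0,0,0,-0.2,0,21.8,-7.1,0,0,0,-0.25,0,26,-9.2,0,0,0,-0.3]
}}

```text
time_s: 4.35
tool_pos: [0.5408, 0.1209, 0.1154]
eef_rot: [-0.001, 0.35, 0.937, 0.002]
ft_force: [-3.1, 5.8, 1.7]
grip_width: 0.0
gripper_force: 2.8
```

Emit:
{"method": "step_arm", "body": {
  "deltas": [0,4,-2.3,0,0,0,-0.05,0,7.9,-4.8,0,0,0,-0.1,0,11.7,-7.5,0,0,0,-0.15,0,15.4,-10.4,0,0,0,-0.2,0,18.9,-13.5,0,0,0,-0.25,0,22.3,-16.7,0,0,0,-0.3,0,25.5,-20.1,0,0,0,-0.35,0,28.5,-23.7,0,0,0,-0.4]
}}

```text
time_s: 5.15
tool_pos: [0.5708, 0.0974, 0.1159]
eef_rot: [-0.0, 0.529, 0.849, 0.002]
ft_force: [1.9, 6.1, 1.8]
grip_width: 0.0
gripper_force: 2.7
```

Emit:
{"method": "step_arm", "body": {
  "deltas": [0,2.8,-3.7,0,0,0,-0.05,0,5.5,-7.5,0,0,0,-0.1,0,7.9,-11.5,0,0,0,-0.15,0,10.2,-15.5,0,0,0,-0.2]
}}

```text
time_s: 5.55
tool_pos: [0.5818, 0.0818, 0.1162]
eef_rot: [0.0, 0.611, 0.792, 0.003]
ft_force: [1.8, 6.0, 1.5]
grip_width: 0.0001
gripper_force: 2.7
```

Still an even 6 N or so. From here I go in short steps, watching for the stop.

Emit:
{"method": "step_arm", "body": {
  "deltas": [0,2,-4.2,0,0,0,-0.05,0,3.8,-8.5,0,0,0,-0.1]
}}

```text
time_s: 5.75
tool_pos: [0.586, 0.0732, 0.1163]
eef_rot: [0.0, 0.65, 0.76, 0.003]
ft_force: [1.8, 5.5, 2.1]
grip_width: 0.0
gripper_force: 2.7
```

Emit:
{"method": "step_arm", "body": {
  "deltas": [0,1.7,-4.4,0,0,0,-0.05,0,3.1,-8.8,0,0,0,-0.1]
}}

```text
time_s: 5.95
tool_pos: [0.5893, 0.0642, 0.1164]
eef_rot: [0.0, 0.687, 0.727, 0.003]
ft_force: [2.5, 5.5, 1.6]
grip_width: -0.0003
gripper_force: 2.7
```

Emit:
{"method": "step_arm", "body": {
  "deltas": [0,1.1,-4.6,0,0,0,-0.05,0,2.1,-9.1,0,0,0,-0.1]
}}

```text
time_s: 6.15
tool_pos: [0.5917, 0.0552, 0.1166]
eef_rot: [0.0, 0.722, 0.691, 0.003]
ft_force: [3.4, 7.1, 1.0]
grip_width: -0.0001
gripper_force: 3.7
```

Emit:
{"method": "step_arm", "body": {
  "deltas": [0,0.7,-4.6,0,0,0,-0.05]
}}

```text
time_s: 6.25
tool_pos: [0.5925, 0.0515, 0.1166]
eef_rot: [-0.0, 0.739, 0.673, 0.004]
ft_force: [4.2, 10.7, 1.6]
grip_width: 0.0003
gripper_force: 5.1
```

Emit:
{"method": "step_arm", "body": {
  "deltas": [0,0.5,-4.7,0,0,0,-0.05]
}}

```text
time_s: 6.35
tool_pos: [0.5932, 0.0477, 0.1166]
eef_rot: [-0.001, 0.756, 0.655, 0.005]
ft_force: [4.0, 12.2, 1.2]
grip_width: 0.0001
gripper_force: 6.4
```

The stop is engaged. I'll press a little further and hold.

Emit:
{"method": "step_arm", "body": {
  "deltas": [0,0.2,-2.5,0,0,0,-0.03,0,0.3,-4,0,0,0,-0.04]
}}

```text
time_s: 6.55
tool_pos: [0.5936, 0.0447, 0.1166]
eef_rot: [-0.002, 0.768, 0.64, 0.006]
ft_force: [4.1, 14.9, 1.3]
grip_width: 0.0003
gripper_force: 7.5
```

Emit:
{"method": "step_arm", "body": {
  "deltas": [0,0,0,0,0,0,0,0,0,0,0,0,0,0]
}}

```text
time_s: 6.75
tool_pos: [0.5936, 0.0448, 0.1166]
eef_rot: [-0.002, 0.768, 0.641, 0.006]
ft_force: [4.0, 14.3, 2.0]
grip_width: 0.0
gripper_force: 7.0
```

Emit:
{"method": "step_arm", "body": {
  "deltas": [0,0,-2,0,0,0,-0.02,0,0,-4,0,0,0,-0.03,0,0,-4,0,0,0,-0.03]
}}

```text
time_s: 7.05
tool_pos: [0.5938, 0.0417, 0.1167]
eef_rot: [-0.002, 0.777, 0.629, 0.006]
ft_force: [4.8, 15.4, 0.4]
grip_width: -0.0002
gripper_force: 8.3
```

Emit:
{"method": "step_arm", "body": {
  "deltas": [0,0,0,0,0,0,0,0,0,0,0,0,0,0,0,0,0,0,0,0,0,0,0,0,0,0,0,0]
}}

```text
time_s: 7.45
tool_pos: [0.5938, 0.0418, 0.1167]
eef_rot: [-0.002, 0.777, 0.629, 0.006]
ft_force: [5.8, 14.9, 1.4]
grip_width: 0.0
gripper_force: 8.2
```

Emit:
{"method": "step_arm", "body": {
  "deltas": [0,0,-2,0,0,0,-0.02,0,0,-4,0,0,0,-0.03,0,0,-4,0,0,0,-0.03]
}}

```text
time_s: 7.75
tool_pos: [0.5939, 0.0385, 0.1167]
eef_rot: [-0.003, 0.786, 0.618, 0.007]
ft_force: [5.4, 17.2, 1.6]
grip_width: -0.0005
gripper_force: 9.4
```

Emit:
{"method": "step_arm", "body": {
  "deltas": [0,0,0,0,0,0,0,0,0,0,0,0,0,0,0,0,0,0,0,0,0,0,0,0,0,0,0,0]
}}

```text
time_s: 8.15
tool_pos: [0.5939, 0.0386, 0.1168]
eef_rot: [-0.003, 0.786, 0.618, 0.007]
ft_force: [5.2, 17.7, -0.4]
grip_width: -0.0
gripper_force: 9.3
```

Emit:
{"method": "step_arm", "body": {
  "deltas": [0,0,15,0,0,0,0,0,0,35,0,0,0,0.1,0,0,45,0,0,0,0.2,0,0,45,40,0,0,0.35,0,0,45,80,0,0,0.5,10,-40,25,120,0,0,0.65,30,-80,0,120,0,0,0.8,45,-120,-4,120,0,0,0.95,45,-144,-4,120,0,0,1.1,45,-144,-4,120,0,0,1.25,45,-144,-4,120,0,0,1.4,45,-144,-4,120,0,0,1.55]
}}

```text
time_s: 9.35
tool_pos: [0.4465, 0.0278, 0.2356]
eef_rot: [0.0, 0.129, 0.992, -0.0]
ft_force: [0.0, -0.1, -0.2]
grip_width: 0.0449
gripper_force: 0.0
```

Emit:
{"method": "step_arm", "body": {
  "deltas": [45,0,0,0,0,0,0.4,45,0,0,0,0,0,0.4,45,0,0,0,0,0,0.4,45,0,0,0,0,0,0.4]
}}

```text
time_s: 9.75
tool_pos: [0.4467, 0.0279, 0.2354]
eef_rot: [0.0, -0.068, 0.998, -0.0]
ft_force: [-0.2, -0.1, 0.5]
grip_width: 0.0449
gripper_force: 0.0
```

```bash
python3 - <<'E'
from h import *
import pickle
f=grab('wrist'); s=f['state']; print(s['tool_pos'],s['eef_rot'].round(4),s['joint_positions'].round(2),s['ft_force'].round(1),s['grip_width'],s['time_s'])
pickle.dump((f,grab('scene'),grab('top')),open('w3.pkl','wb'))
cv2.imwrite('pics/w3.png',cv2.resize(f['color'][:,:,::-1],(800,600),interpolation=cv2.INTER_CUBIC))
E
```

```text
[0.44666811 0.0279133  0.2353953 ] [ 1.000e-04 -6.800e-02  9.977e-01 -2.000e-04] [-0.08  0.12 -0.25  1.2  -0.   -0.22] [-0.2 -0.1  0.5] 0.044886546454533674 9.75
```

View pics/w3.png

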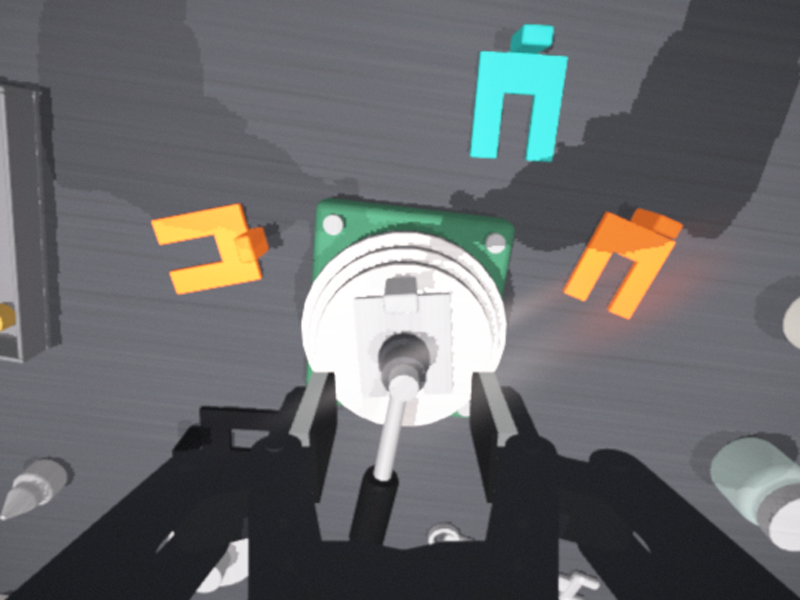

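The wrist view shows the plate free under the raised hub. Its back edge runs from (356,297) to (451,294), the tab top centre is at (402,301), and the handle at (375,500) is out of the way.

```bash
python3 - <<'E'
from h import *
import pickle
f,s,t=pickle.load(open('w3.pkl','rb')); c=cam(f)
F=pickle.load(open('f0.pkl','rb'))
a,b=[onz(c,np.array(q)*.7,.093) for q in((356,297),(451,294))]; e=b-a; print(a,b,np.linalg.norm(e),'yaw',np.arctan2(-e[0],e[1]),(a+b)/2)
a2,b2=[onz(c,np.array(q)*.7,.093) for q in((362,396),(453,391))]; print(a2,b2,(a2+b2)/2, 'yaws',np.arctan2(*(a2-a)[1::-1]),np.arctan2(*(b2-b)[1::-1]))
u=np.array((402,301))*.7; print('tab',onz(c,u,.125), tri(c,u,cam(F['scene']),(263.5,196.5)))
print('spindle',onz(c,np.array((403,385))*.7,.138))
# enlarged crop
im=f['color'][180:290,230:340,::-1]; sc=s['color'][165:285,220:340,::-1]
cv2.imwrite('pics/c3.png',np.hstack([cv2.resize(im,(400,400),interpolation=cv2.INTER_CUBIC),cv2.resize(sc,(400,400),interpolation=cv2.INTER_CUBIC)]))
E
```

```text
[0.4650063  0.00052452 0.093     ] [0.45494252 0.05980652 0.093     ] 0.06013015225459312 yaw 0.16815798476626317 [0.45997441 0.03016552 0.093     ]
[0.53526972 0.01190094 0.093     ] [0.52312051 0.07267664 0.093     ] [0.52919511 0.04228879 0.093     ] yaws 0.16051807083224937 0.18657687551895713
tab [0.45276989 0.02835287 0.125     ] (array([0.45357438, 0.03000912, 0.12540662]), np.float64(0.003769711812616714))
spindle [0.49830114 0.03509961 0.138     ]
```

View pics/c3.png

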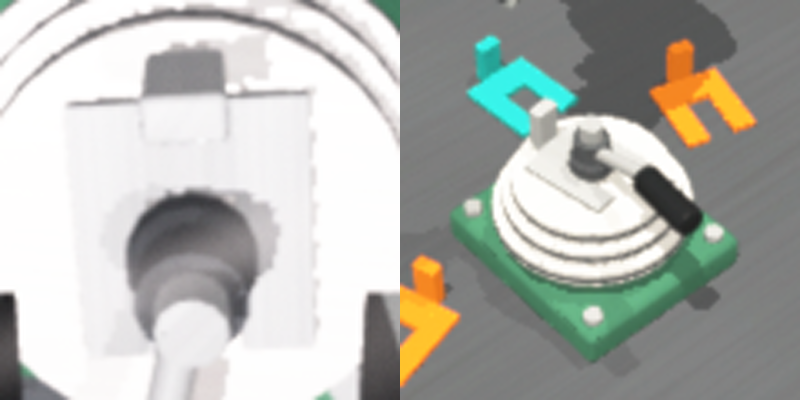

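The crop shows the tab top centred at wrist (401,303), in line with the plate axis. The lever points away from the robot, so I can grip the tab.

Emit:
{"method": "step_arm", "body": {
  "deltas": [45,7,1,-40,0,0,0.035,45,7,1,-80,0,0,0.035,45,7,1,-110,0,0,0.035,45,7,1,-125,0,0,0.035,45,7,1,-137,0,0,0.035,45,7,1,-137,0,0,0.035,45,7,1,-137,0,0,0.035],
  "force": 60
}}

```text
time_s: 10.6
tool_pos: [0.4535, 0.0291, 0.0986]
eef_rot: [-0.0, -0.086, 0.996, 0.0]
ft_force: [-0.1, 0.2, 0.0]
grip_width: 0.0449
gripper_force: 0.0
```

Emit:
{"method": "step_arm", "body": {
  "deltas": [28,0,0,0,0,0,0,24,0,0,0,0,0,0,21,0,0,0,0,0,0,10,0,0,0,0,0,0,10,0,0,0,0,0,0,10,0,0,0,0,0,0],
  "force": 60
}}

```text
time_s: 11.2
tool_pos: [0.4543, 0.0289, 0.0993]
eef_rot: [0.001, -0.086, 0.996, -0.0]
ft_force: [-0.4, -0.8, 5.9]
grip_width: 0.0187
gripper_force: 59.2
```

Emit:
{"method": "step_arm", "body": {
  "deltas": [10,0,0,1,0,0,0,10,-3,-0.5,1,0,0,0,10,-6,-1,1,0,0,0,10,-10,-1.7,1,0,0,0]
}}

```text
time_s: 11.6
tool_pos: [0.4433, 0.0274, 0.0993]
eef_rot: [0.0, -0.086, 0.996, 0.0]
ft_force: [1.0, -0.4, -0.7]
grip_width: 0.0186
gripper_force: 58.7
```

Emit:
{"method": "step_arm", "body": {
  "deltas": [10,-6,-1,0.3,0,0,0,10,-14,-2.4,0.3,0,0,0,10,-22,-3.8,0.3,0,0,0,10,-30,-5.1,0.3,0,0,0,10,-38,-6.5,0.3,0,0,0,10,-46,-7.9,0.3,0,0,0,10,-54,-9.3,0.3,0,0,0,10,-60,-10.3,0.3,0,0,0,10,-60,-10.3,0.3,0,0,0]
}}

```text
time_s: 12.5
tool_pos: [0.3824, 0.017, 0.0996]
eef_rot: [-0.0, -0.086, 0.996, 0.0]
ft_force: [-0.1, 1.0, -1.1]
grip_width: 0.0186
gripper_force: 58.6
```

```bash
python3 - <<'E'
from h import *
import pickle
f=grab('wrist'); s=f['state']; print(s['tool_pos'],s['joint_positions'].round(2),s['ft_force'].round(1),s['grip_width'])
a=cv2.resize(f['color'][:,:,::-1],(400,300)); sc=grab('scene')['color'][120:330,160:440,::-1]
cv2.imwrite('pics/c4.png',np.hstack([a,cv2.resize(sc,(400,300),interpolation=cv2.INTER_CUBIC)]))
E
```

```text
[0.3823851  0.01704284 0.09958874] [-0.12  0.09 -0.65  0.83  0.   -0.29] [-0.1  1.  -1.1] 0.018636663310588403
```

View pics/c4.png

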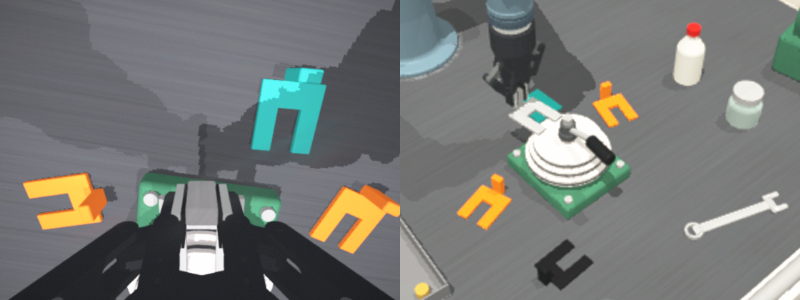

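The views show the plate clear of the spindle and held level by the tab, at (205,230) on the wrist side and (535,112) on the scene side. The lever is still backed off. Next I'll lift it and carry it to the tray.

Emit:
{"method": "step_arm", "body": {
  "deltas": [10,0,0,10,0,0,0,10,0,0,30,0,0,0,10,0,-10,55,0,0,0,10,2,-35,70,0,0,-0.02,10,5,-70,70,0,0,-0.05,10,8,-110,70,0,0,-0.08,10,12,-150,70,0,0,-0.1,10,15,-190,70,0,0,-0.13,10,18,-230,70,0,0,-0.16,10,22,-270,70,0,0,-0.19,10,25,-305,70,0,0,-0.22,10,28,-330,70,0,0,-0.22]
}}

```text
time_s: 13.8
tool_pos: [0.412, -0.3158, 0.1704]
eef_rot: [0.0, 0.025, 1.0, -0.001]
ft_force: [0.0, -0.2, -0.3]
grip_width: 0.0186
gripper_force: 58.8
```

Emit:
{"method": "step_arm", "body": {
  "deltas": [10,0,-10,0,0,0,0,10,0,-18,0,0,0,0,10,0,-18,0,0,0,0]
}}

```text
time_s: 14.1
tool_pos: [0.4116, -0.3311, 0.1698]
eef_rot: [0.0, 0.024, 1.0, 0.0]
ft_force: [0.2, -0.2, -1.3]
grip_width: 0.0188
gripper_force: 58.9
```

```bash
python3 - <<'E'
from h import *
import pickle
f=grab('wrist'); s=f['state']; print(s['tool_pos'],s['eef_rot'].round(4),s['joint_positions'].round(2),s['ft_force'].round(1),s['grip_width'])
pickle.dump(f,open('w5.pkl','wb'))
cv2.imwrite('pics/w5.png',cv2.resize(f['color'][:,:,::-1],(800,600),interpolation=cv2.INTER_CUBIC))
c=cam(f); print([ (proj(c,p)/.7).round() for p in ((.573,-.271,.032),(.569,-.415,.032),(.357,-.403,.032),(.361,-.249,.032))])
E
```

```text
[ 0.41156052 -0.33106906  0.16981229] [0.000e+00 2.400e-02 9.997e-01 1.000e-04] [-0.8   0.31 -0.18  1.08  0.   -0.75] [ 0.2 -0.2 -1.3] 0.01876429594821824
[array([497., 488.]), array([297., 492.]), array([274., 193.]), array([540., 186.])]
```

View pics/w5.png

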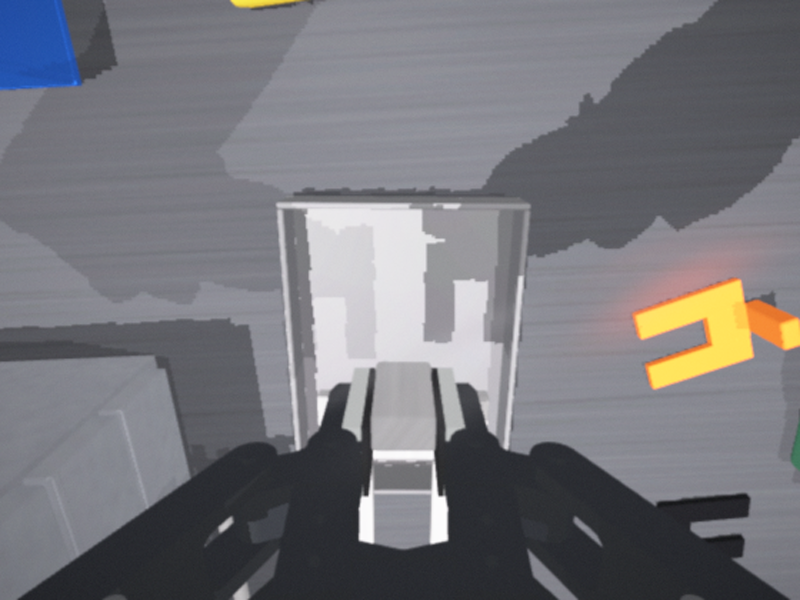

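The wrist view shows the tray's near rim corners at (278,205) and (529,203). The held plate is centred between the side walls at column 403.

```bash
python3 - <<'E'
from h import *
import pickle
f=pickle.load(open('w5.pkl','rb'));F=pickle.load(open('f0.pkl','rb'));c=cam(f)
for u,v in (((278,205),(131,412)),((529,203),(216,373))):
    u=np.array(u)*.7; print(onz(c,u,.032),tri(c,u,cam(F['scene']),np.array(v)*.7))
for u in ((318,397),(309,210)): print('floor corner',onz(c,np.array(u)*.7,.004))
E
```

```text
[ 0.36412442 -0.40151217  0.032     ] (array([ 0.36372527, -0.39941067,  0.03723157]), np.float64(0.0014401275765794689))
[ 0.37021311 -0.25493198  0.032     ] (array([ 0.37125918, -0.25293355,  0.0246319 ]), np.float64(0.00020452749848712105))
floor corner [ 0.50849974 -0.39823034  0.004     ]
floor corner [ 0.37164791 -0.38944443  0.004     ]
```

Emit:
{"method": "step_arm", "body": {
  "deltas": [10,0,0,-25,0,0,0,10,0,0,-60,0,0,0,10,0,0,-95,0,0,0,10,0,0,-120,0,0,0,10,0,0,-138,0,0,0,10,0,0,-146,0,0,0,10,0,0,-149,0,0,0,10,0,0,-149,0,0,0,10,0,0,-149,0,0,0]
}}

```text
time_s: 15.05
tool_pos: [0.4123, -0.3314, 0.0218]
eef_rot: [0.001, 0.024, 1.0, -0.001]
ft_force: [0.5, -0.6, -1.2]
grip_width: 0.0187
gripper_force: 58.9
```

Emit:
{"method": "step_arm", "body": {
  "deltas": [10,0,0,-1,0,0,0,10,0,0,-2,0,0,0,10,0,0,-2,0,0,0]
}}

```text
time_s: 15.35
tool_pos: [0.4116, -0.3311, 0.0189]
eef_rot: [0.0, 0.024, 1.0, -0.0]
ft_force: [0.4, 0.3, -1.2]
grip_width: 0.0186
gripper_force: 58.9
```

Emit:
{"method": "step_arm", "body": {
  "deltas": [10,0,0,-1,0,0,0,10,0,0,-1.5,0,0,0,10,0,0,-1.5,0,0,0]
}}

```text
time_s: 15.65
tool_pos: [0.4114, -0.3308, 0.017]
eef_rot: [-0.0, 0.024, 1.0, 0.0]
ft_force: [0.4, 0.0, -1.9]
grip_width: 0.0187
gripper_force: 58.9
```

Emit:
{"method": "step_arm", "body": {
  "deltas": [10,0,0,-0.7,0,0,0,10,0,0,-0.7,0,0,0]
}}

```text
time_s: 15.85
tool_pos: [0.4115, -0.3309, 0.0164]
eef_rot: [0.0, 0.024, 1.0, 0.0]
ft_force: [0.0, -0.5, -1.0]
grip_width: 0.0191
gripper_force: 59.0
```

Emit:
{"method": "step_arm", "body": {
  "deltas": [10,0,0,-0.7,0,0,0,10,0,0,-0.7,0,0,0]
}}

```text
time_s: 16.05
tool_pos: [0.4116, -0.331, 0.0163]
eef_rot: [0.0, 0.024, 1.0, -0.0]
ft_force: [-2.1, 0.5, 5.2]
grip_width: 0.0189
gripper_force: 59.6
```

Contact with the floor at 5 N, at the expected height. I'll release gently and retreat upward.

Emit:
{"method": "step_arm", "body": {
  "deltas": [19,0,0,0.5,0,0,0,22,0,0,0.5,0,0,0,26,0,0,0.5,0,0,0,32,0,0,0.5,0,0,0,36,0,0,0.5,0,0,0,36,0,0,10,0,0,0,36,0,0,30,0,0,0,36,0,0,70,0,0,0,36,0,0,120,0,0,0,36,-10,20,160,0,0,0,36,-30,60,160,0,0,0,36,-30,60,160,0,0,0],
  "force": 20
}}

```text
time_s: 17.25
tool_pos: [0.3781, -0.266, 0.1764]
eef_rot: [-0.001, 0.023, 1.0, 0.002]
ft_force: [-0.0, -0.3, -0.2]
grip_width: 0.0359
gripper_force: 0.0
```

```bash
python3 - <<'E'
from h import *
f=grab('wrist'); s=f['state']; print(s['tool_pos'],s['ft_force'].round(1),s['grip_width'],s['time_s'])
a=cv2.resize(f['color'][:,:,::-1],(400,300)); sc=grab('scene')['color'][150:385,80:393,::-1]
cv2.imwrite('pics/c6.png',np.hstack([a,cv2.resize(sc,(400,300),interpolation=cv2.INTER_CUBIC)]))
E
```

```text
[ 0.37813074 -0.26603199  0.176401  ] [-0.  -0.3 -0.2] 0.03594717363059956 17.25
```

View pics/c6.png

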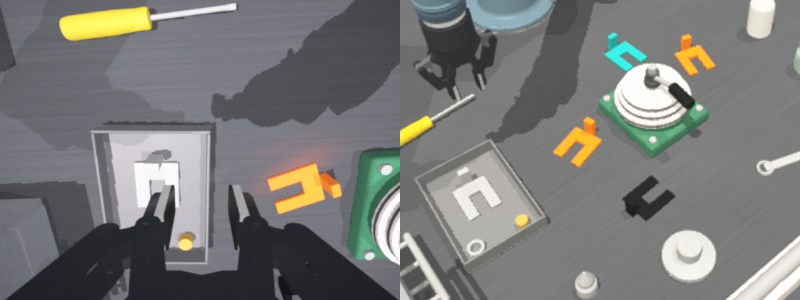

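The plate lies flat in the tray at scene (478,195), clear of the spacer and the ring. The lever is still backed off and the gripper touches nothing.

```bash
python3 -c "
from station import job
print(job.finish_job())"
```

```text
the job is handed in; nothing more can be done
None
```

The job is handed in at about 17 s: I backed the nut off clockwise, held it against its stop at about 18 N, then drew the plate out by its tab and laid it flat in the tray. The final pictures showed the lever still backed off and the gripper clear; no verdict came back.

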